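# Put the dry chopping board away in its slot

### The job

The small chopping board has dried in the wire stand. Put it away in the storage rack: slide it upright on its long edge into the narrow slot of the pale wooden block until it is fully home on the bottom, and let go. Do not push the cup, jar or lemon about.

Things in the scene. Friction and masses are not known exactly. Their poses are not given: they have to be found in the camera images.
- board_center (a point): Centre of the loose chopping board, plain wood, standing on its long edge in the wire stand: 140 mm wide (its y), 12 mm thick (its x), 120 mm tall (its z, up), corners rounded by 14 mm, about 0.16 kg (0.11 to 0.23). The top edge is 60 mm above this point and free of everything; grip it there across the thickness.
- stand: Low fixed steel drying stand, 74 (x) x 170 (y) x 39 mm high; origin at the centre of its underside, z up. The board stands on its tray, 8 mm above the worktop, in a trough 22 mm wide that runs along y between two wire rails.
- rack: Fixed storage rack: dark wooden base plate 124 (x) x 200 (y) x 12 mm, origin at the centre of its underside, z up. On it sits a pale wooden block, 75 (x) x 172 (y) mm, top 52 mm above the worktop, with the slot along its middle. Seated in the slot, the board's x is parallel to the rack's x, its centre 72 mm above the worktop and its top edge 80 mm above the block.
- block_top (a point): Point above the rack's origin, level with the block's flat top; axes as the rack's. The slot runs along y, centred on y = 0: 15 mm wide, 152 long, 40 deep, mouth edges stepped back 2 mm. Its x is anywhere from -14 to +14 mm of this point and is not reported (the block was clamped by hand on its rods and stays put when pushed): find it by touch or by eye. If missed, the board lands on the flat top.
- cup_center (a point): Bystander: small striped cup with a handle, 65 x 88 x 50 mm; point near its middle, half-way up.
- jar_center (a point): Bystander: jar with a red lid, 58 x 62 x 86 mm; point near its middle, half-way up.
- lemon_center (a point): Bystander: lemon, 71 x 53 x 51 mm; its centre.

How it is judged:
At the end, for the whole second after the job is handed in: The board stands in the slot of the block on its long edge, its centre within 5 mm of the seated height of 72 mm above the worktop, within 22 mm of the rack's centre along the rack's x and 20 mm along its y, upright and parallel to the slot within 0.15 rad (z of board_center in the frame of rack between 0.066 and 0.077 m and x of board_center in the frame of rack between -0.022 and 0.022 m and y of board_center in the frame of rack between -0.02 and 0.02 m and angle between board_center's own z axis and vertical below 0.15 rad and angle between the x axis of board_center and the x axis of rack, either way round below 0.15 rad); the robot touches nothing.
It fails at once if the cup is pushed more than 40 mm (distance of cup_center from where it was at the start of the episode above 0.04 m).
It fails at once if the jar is pushed more than 40 mm (distance of jar_center from where it was at the start of the episode above 0.04 m).
It fails at once if the lemon is pushed more than 40 mm (distance of lemon_center from where it was at the start of the episode above 0.04 m).
It also fails if it takes over 69 s, if anything falls off the work surface, if the arm or the gripper's body presses on something with over 40 N, if the wrist force passes 120 N, or if a joint passes its speed limit or range.

### The arm

A 7-joint arm with a two-finger parallel gripper is mounted at the origin on a cart in front of the work surface, level with it; the furniture and walls round the work are solid. World frame = base frame: x ahead of the robot, y to its left, z up, the work surface at z = 0. Lengths are in m, angles in rad, forces in N, time in s.
With the tool pointing down it reaches from about 0.4 to 0.85 m from the base axis. Payload 6.9 kg.
Tool frame: the origin (TCP) lies between the finger pads; the fingertips stand 25 mm ahead of it and the grasp point (between the pads) lies 6 mm ahead of it; z points along the fingers, y is the line along which they close (so a half turn about z gives the same grasp; the last joint's range is limited). The gripper opens to 85 mm and grips with 20 to 120 N. Pads are 22 mm wide; open, the fingers measure 114 mm over their backs; the gripper's body (76 mm by 85 mm) begins 54 mm behind the grasp point. The pads swing forward as they close: fully open they stand 13 mm farther back than shut.
Start: joints at [-1.012, 0.507, -0.238, 1.5, 0.126, 1.149, -0.155], TCP at [0.273, 0.562, 0.256] pointing down, gripper open.
Joint ranges: [-3.08, 3.08], [-0.24, 2.05], [-1.43, 1.35], [0, 2.5], [-1.52, 4.66], [0.17, 1.96], [-2.89, 2.89]. Speed limits (rad/s): [2.39, 2.39, 3.14, 3.14, 3.14, 3.14, 3.14].

### API

Orientations are given as a unit quaternion [w, x, y, z].
In Python, from cell import * gives the robot as it stands. The module is installed in compiled form; this text tells all that it offers.
- The arm moves only by the tool apply_moves, never from a script. Its argument "deltas" is a list of rows, each a list of 3 entries, a list of its own where there are three numbers: the shift along the tool's x, y, z in m, then the turn, a rotation vector about the tool's x, y, z in degrees, then the closure, from 0 (fully open) to 1 (shut). A call has 1 to 5 rows; each row is the pose to reach, as a shift and turn from the pose commanded when the call began, along the tool's axes at that moment; what a row does not reach only later rows make up. A row lasts 1/10 s, in which the tool goes at most 50 mm and 8.59 degrees, less where a joint would pass 70% of its speed; a pose out of reach is approached as far as the arm can. A call with a gripper value outside its range is refused whole. The fingers move at their own pace and stop on an object; the grip force is fixed at half the most. Time passes only in rows, so rows that repeat a pose let the fingers close. It gives the time, the measured TCP pose, the force, the opening and the grip force at its end, in the units of the state.
- get_obs(): the state, without advancing time (a new reading comes with each control period).
- camera(name): name is "side" or "top"; returns a dict with "frame" (384x512x3 uint8, red, green, blue), "vfov" (degrees; the focal length in pixels is half the picture's height over the tangent of half this angle, whatever the lens; pixels are square), "cx", "cy" (the principal point, pixels), "origin" and "orientation" of the camera in the world. Camera axes: x right, y down, z forward; pixel columns grow to the right and rows downward; lengths in m; the calibration is good to about 2 mm. A picture is of the moment at which its call begins. There is no depth.
- hand_in(): hands the job in; it is judged then, once.
The state is a dict: "time_s": time; "joint_positions": joint angles; "qvel": joint speeds; "tau": joint torques, N m; "ee_pos": TCP position; "ee_rot": TCP orientation; "force": force on the tool from outside, world axes, zero at the start; "wrist_torque": the same for the moment, N m; "width": finger opening in m; "grip_force": force on a finger pad.
Only numpy, scipy, OpenCV 4.12 (cv2) and the standard library are available. Lean on these libraries where they do the work, as an engineer would, in place of code of your own. Each camera call takes 0.05 s, during which the arm holds its last target. There are 200 camera calls.

## Working session

There is one attempt and no reset: what is moved stays moved. The work goes in short steps, Python scripts to look and compute and a tool call to move; the robot and the scene stay as the last step left them, time stands still between calls to the robot, and variables do not carry over. Pictures are saved under pics/ and viewed, at most 10 in all, crops included, and the job is handed in when it is done.

Besides the shell and the picture viewer there is one more tool, called as name(argument=value, ...), one argument or row to a line, values as JSON. apply_moves: Moves the arm, as the interface text tells. Its arguments: {"type":"object","properties":{"deltas":{"type":"array"}},"required":["deltas"]}

```bash
mkdir -p pics; cat > h.py <<'E'
from cell import *
import numpy as np, cv2
from scipy.spatial.transform import Rotation as R
def q2R(q): return R.from_quat([q[1],q[2],q[3],q[0]]).as_matrix()
def ray(c,u,v):
    f=c["frame"].shape[0]/2/np.tan(np.radians(c["vfov"])/2)
    d=q2R(c["orientation"])@np.array([(u-c["cx"])/f,(v-c["cy"])/f,1.])
    return np.array(c["origin"]),d
def onplane(c,u,v,z):
    o,d=ray(c,u,v); return o+d*(z-o[2])/d[2]
def proj(c,p):
    f=c["frame"].shape[0]/2/np.tan(np.radians(c["vfov"])/2)
    q=q2R(c["orientation"]).T@(np.array(p)-c["origin"]); return c["cx"]+f*q[0]/q[2],c["cy"]+f*q[1]/q[2]
def save(c,n): cv2.imwrite("pics/"+n,c["frame"][:,:,::-1])
E
python3 - <<'E'
from h import *
import pickle
s=get_obs(); print({k:np.round(v,3) for k,v in s.items()})
for n in("side","top"):
    c=camera(n); pickle.dump(c,open(n+".pkl","wb")); save(c,n+"0.png"); print({k:v for k,v in c.items() if k!="frame"})
E
```

```text
{'time_s': np.float64(0.0), 'joint_positions': array([-1.012,  0.508, -0.238,  1.501,  0.126,  1.149, -0.155]), 'qvel': array([ 0.002,  0.001, -0.002, -0.001,  0.001,  0.   ,  0.   ]), 'tau': array([ 0.0000e+00, -6.2061e+01, -2.1870e+00, -2.4966e+01,  1.3000e-02,
        1.2000e-02,  0.0000e+00]), 'ee_pos': array([0.273, 0.562, 0.255]), 'ee_rot': array([-0.   ,  0.224,  0.974, -0.001]), 'force': array([-0.777, -0.478, -0.414]), 'wrist_torque': array([-0.005,  0.021,  0.072]), 'grip_force': np.float64(0.0), 'width': np.float64(0.086)}
{'vfov': 50.43799629636641, 'cx': 255.44750694398653, 'cy': 190.18438965067534, 'origin': array([ 0.16065414, -0.37885862,  0.44976177]), 'orientation': array([-0.49898556,  0.82085939, -0.2414565 ,  0.13748465])}
{'vfov': 55.79770355432864, 'cx': 256.5652452170806, 'cy': 193.9333404110557, 'origin': array([0.47660537, 0.29221439, 0.91912924]), 'orientation': array([ 0.03405813, -0.70483627,  0.70786511, -0.03119072])}
```

View pics/side0.png

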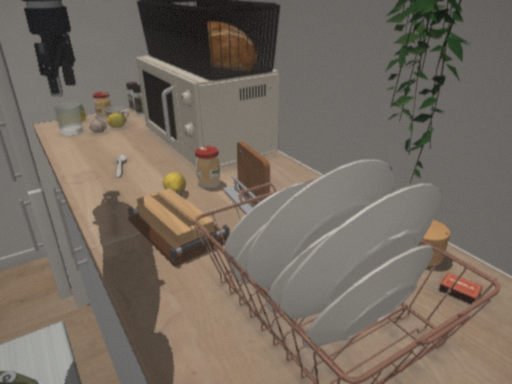

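View pics/top0.png

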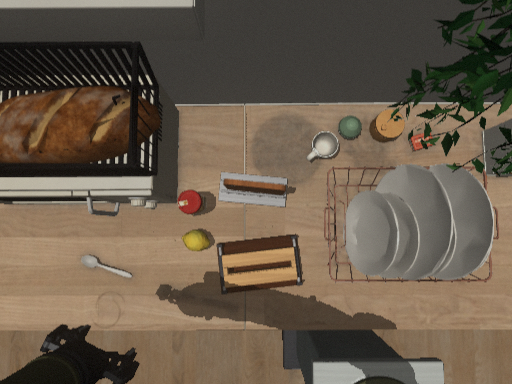

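The side view shows the rack at about (178,222) and the board standing behind it at (252,168). In the top view the board is at (255,186), the rack at (260,265), the lemon at (197,239), the jar at (190,202) and the cup at (323,146).

```bash
python3 - <<'E'
from h import *
import pickle
c=pickle.load(open("top.pkl","rb"));s=pickle.load(open("side.pkl","rb"))
a=cv2.resize(c["frame"][165:300,205:310],None,fx=4,fy=4,interpolation=cv2.INTER_CUBIC)
b=cv2.resize(s["frame"][135:265,120:285],None,fx=2.3,fy=4.15)[:,:,:]
b=cv2.resize(s["frame"][135:265,120:285],None,fx=2.3,fy=2.3,interpolation=cv2.INTER_CUBIC)
o=np.zeros((540,800,3),np.uint8);o[:,:420]=a;o[:b.shape[0],420:420+b.shape[1]]=b
cv2.imwrite("pics/crop.png",o[:,:,::-1])
E
```

```text
(no output)
```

View pics/crop.png

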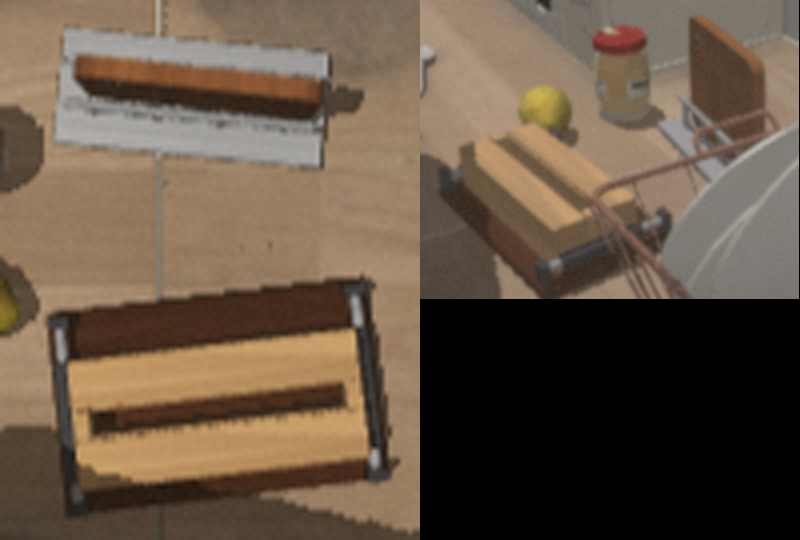

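The crop gives four sets of corners, in crop pixels. Board top edge: (78,57)–(325,80), down to (325,100). Stand: (65,28), (330,48), (322,168), (55,142). Block: (68,360)–(358,328). Slot: (92,412)–(345,383), down to (345,405). I'll turn these into world points.

```bash
python3 - <<'E'
from h import *
import pickle
c=pickle.load(open("top.pkl","rb"))
def P(pts,z):
    return np.array([onplane(c,x/4+205-.375,y/4+165-.375,z) for x,y in pts])
def rep(n,pts,z):
    p=P(pts,z)[:,:2]; m=p.mean(0)
    L=((p[1]-p[0])+(p[2]-p[3]))/2; W=((p[0]-p[3])+(p[1]-p[2]))/2
    print(n,m.round(4),"len",np.linalg.norm(L).round(4),"wid",np.linalg.norm(W).round(4),"ang of L",np.degrees(np.arctan2(L[1],L[0])).round(2), "of W",np.degrees(np.arctan2(W[1],W[0])).round(2))
rep("stand",[(65,28),(330,48),(322,168),(55,142)],.006)
rep("rack",[(50,318),(371,281),(390,478),(70,515)],.02)
rep("block",[(68,360),(358,328),(372,460),(82,495)],.052)
rep("slot",[(92,412),(345,383),(345,405),(92,437)],.052)
# masks
f=c["frame"];hsv=cv2.cvtColor(f,cv2.COLOR_RGB2HSV).astype(int)
for (x,y) in [(255,184),(255,189),(240,184),(270,189),(250,268),(250,258),(262,267),(285,262),(250,279)]: print((x,y),f[y,x],hsv[y,x])
print("board col profile");
for x in(235,255,275): print(x,[tuple(f[y,x]) [0] for y in range(174,205)])
print("slot col profile")
for x in(235,250,260,275,285): print(x,[int(f[y,x][0]) for y in range(245,292)])
print([int(v) for v in f[267,220:300,0]])
print(onplane(c,197,239,.025),onplane(c,190,202,.086),onplane(c,323,146,.05))
E
```

```text
stand [0.5745 0.3051] len 0.1691 wid 0.0747 ang of L -95.22 of W -4.57
rack [0.3878 0.2887] len 0.1973 wid 0.1194 ang of L -83.71 of W 5.45
block [0.3833 0.289 ] len 0.172 wid 0.078 ang of L -83.71 of W 5.8
slot [0.384  0.2899] len 0.1502 wid 0.0137 ang of L -83.43 of W -0.24
(255, 184) [138  86  52] [ 12 159 138]
(255, 189) [52 37 26] [ 13 127  52]
(240, 184) [145  94  55] [ 13 158 145]
(270, 189) [59 40 27] [ 12 138  59]
(250, 268) [81 47 29] [ 10 164  81]
(250, 258) [193 150 101] [ 16 122 193]
(262, 267) [65 41 26] [ 12 153  65]
(285, 262) [73 43 28] [ 10 157  73]
(250, 279) [196 155 103] [ 17 121 196]
board col profile
235 [np.uint8(162), np.uint8(163), np.uint8(165), np.uint8(165), np.uint8(166), np.uint8(161), np.uint8(147), np.uint8(148), np.uint8(147), np.uint8(148), np.uint8(133), np.uint8(88), np.uint8(53), np.uint8(50), np.uint8(53), np.uint8(51), np.uint8(89), np.uint8(137), np.uint8(137), np.uint8(153), np.uint8(169), np.uint8(166), np.uint8(164), np.uint8(167), np.uint8(169), np.uint8(172), np.uint8(171), np.uint8(164), np.uint8(140), np.uint8(142), np.uint8(162)]
255 [
[... 1801 characters left out ...]
95, 136, 112, 79, 79]
285 [68, 57, 56, 158, 198, 199, 197, 199, 191, 185, 181, 178, 178, 183, 180, 160, 113, 73, 74, 75, 62, 54, 118, 157, 185, 199, 200, 198, 191, 188, 184, 181, 178, 179, 182, 150, 97, 76, 67, 75, 67, 121, 155, 152, 154, 153, 152]
[72, 69, 77, 180, 154, 147, 151, 109, 136, 136, 128, 127, 101, 102, 103, 104, 101, 89, 88, 76, 76, 80, 77, 78, 80, 76, 76, 76, 77, 77, 79, 74, 77, 78, 78, 81, 79, 80, 78, 82, 79, 77, 65, 62, 63, 65, 62, 64, 66, 66, 54, 51, 53, 52, 56, 54, 56, 51, 57, 56, 74, 89, 96, 92, 110, 118, 137, 117, 148, 129, 160, 159, 156, 168, 189, 190, 78, 43, 64, 48]
[0.44916841 0.44204454 0.025     ] [0.53575784 0.44889996 0.086     ] [0.67355099 0.13334224 0.05      ]
```

```bash
python3 - <<'E'
from h import *
import pickle
c=pickle.load(open("top.pkl","rb"));f=c["frame"][:,:,0].astype(float)
def cross(x,y0,y1,t):
    col=f[y0:y1,x]; 
    for i in range(len(col)-1):
        if (col[i]-t)*(col[i+1]-t)<=0: return y0+i+(t-col[i])/(col[i+1]-col[i])
def fit(xs,ys,z,n):
    p=np.array([onplane(c,x,y,z)[:2] for x,y in zip(xs,ys)])
    k,b=np.polyfit(p[:,1],p[:,0],1); r=p[:,0]-(k*p[:,1]+b)
    print(n,"x at y=.29/.305:",(k*.29+b).round(4),(k*.305+b).round(4),"yaw",np.degrees(-np.arctan(k)).round(2),"rms",r.std().round(4)); return k,b
xs=np.arange(232,289,2)
mid=lambda x:266.4-(x-260)*.115
up=[];lo=[]
for x in xs:
    m=int(round(mid(x))); up.append(cross(x,m-8,m+1,130)); lo.append(cross(x,m+1,m+8,130))
fit(xs,up,.052,"slot hi-x");fit(xs,lo,.052,"slot lo-x")
ue=[cross(x,int(mid(x))-25,int(mid(x))-8,130) for x in xs]
fit(xs,ue,.052,"block hi-x edge")
xb=np.arange(230,281,2);hs=cv2.cvtColor(c["frame"],cv2.COLOR_RGB2HSV)[:,:,1].astype(float)
S=f;bl=[];bu=[]
f2=f
lowb=[cross(x,int(182+(x-235)*.107),int(182+(x-235)*.107)+8,95) for x in xb]
bot=[cross(x,int(187.5+(x-235)*.107),int(187.5+(x-235)*.107)+8,95) for x in xb]
f=hs; upb=[cross(x,int(182+(x-235)*.107)-8,int(182+(x-235)*.107)+2,100) for x in xb]
print(upb,lowb,bot)
for n,y in(("board top hi",upb),("board top lo",lowb)): fit(xb,y,.128,n)
fit(xb,bot,.03,"board face bottom at z.03"); fit(xb,bot,.039,"rail z .039")
ys=int(186)
for x0,x1,y in((218,235,182),(275,294,187)): print([int(v) for v in hs[y,x0:x1]])
E
```

```text
slot hi-x x at y=.29/.305: 0.3916 0.3899 yaw 6.32 rms 0.0003
slot lo-x x at y=.29/.305: 0.3764 0.3747 yaw 6.4 rms 0.0005
block hi-x edge x at y=.29/.305: 0.4219 0.4202 yaw 6.35 rms 0.0002
[np.float64(179.06153846153848), np.float64(179.1044776119403), np.float64(179.32258064516128), np.float64(179.49382716049382), np.float64(179.71052631578948), np.float64(180.09230769230768), np.float64(180.16), np.float64(180.51764705882354), np.float64(180.5), np.float64(180.7945205479452), np.float64(181.06153846153848), np.float64(181.15714285714284), np.float64(181.51764705882354), np.float64(181.69411764705882), np.float64(181.9102564102564), np.float64(181.8987341772152), np.float64(182.22784810126583), np.float64(182.5121951219512), np.float64(182.66666666666666), np.float64(182.8372093023256), np.float64(183.1), np.float64(183.40277777777777), np.float64(183.5), np.float64(183.76712328767124), np.float64(183.75531914893617), np.float64(184.1492537313433)] [np.float64(184.0612244897959), np.float64(184.16666666666666), np.float64(184.7027027027027), np.float64(184.81632653061226), np.float64
[... 1099 characters left out ...]
74509804), np.float64(193.4313725490196), np.float64(193.55769230769232), np.float64(193.6086956521739), np.float64(194.1346153846154), np.float64(194.23076923076923), np.float64(194.46153846153845), np.float64(194.54237288135593), np.float64(194.77966101694915)]
board top hi x at y=.29/.305: 0.5763 0.5779 yaw -6.21 rms 0.0002
board top lo x at y=.29/.305: 0.5648 0.5664 yaw -6.35 rms 0.0002
board face bottom at z.03 x at y=.29/.305: 0.5624 0.5642 yaw -6.74 rms 0.0006
rail z .039 x at y=.29/.305: 0.5615 0.5633 yaw -6.74 rms 0.0006
[84, 82, 8, 6, 6, 45, 138, 156, 159, 154, 157, 160, 159, 156, 159, 162, 161]
[158, 159, 162, 162, 163, 162, 158, 157, 154, 151, 136, 32, 86, 82, 94, 85, 86, 83, 91]
```

```bash
cat >> h.py <<'E'
def to(x,y,z,yaw):
    "delta in the tool frame (mm, deg) to TCP x,y,z, tool down, tool y at yaw deg"
    s=get_obs(); A=q2R(s["ee_rot"]); a=np.radians(yaw)
    Y=np.array([np.cos(a),np.sin(a),0]);Z=np.array([0,0,-1.]);B=np.column_stack([np.cross(Y,Z),Y,Z])
    print("t",round(float(s["time_s"]),2),"at",np.round(s["ee_pos"],4),"F",np.round(s["force"],1),"w",np.round(s["width"],4),"j",np.round(s["joint_positions"],2))
    print("d mm",np.round(1000*A.T@(np.array([x,y,z])-s["ee_pos"]),1),"rot",np.round(np.degrees(R.from_matrix(A.T@B).as_rotvec()),2))
E
python3 - <<'E'
from h import *
import pickle
c=pickle.load(open("top.pkl","rb"))
print(onplane(c,223.2,182,.11),onplane(c,285.7,187,.11),onplane(c,223.2,182,.128),onplane(c,285.7,187,.128))
to(.572,.307,.256,-6.3)
E
```

```text
[0.57879815 0.37025666 0.11      ] [0.56684648 0.22990424 0.11      ] [0.57652475 0.36852052 0.128     ] [0.56483896 0.2312904  0.128     ]
t 0.1 at [0.2733 0.5616 0.2555] F [-0.5  0.2 -0.4] w 0.0851 j [-1.01  0.51 -0.24  1.5   0.13  1.15 -0.15]
d mm [-3.80e+02 -9.83e+01 -3.00e-01] rot [-8.000e-02  6.000e-02  7.036e+01]
```

apply_moves(
  deltas=[
    [[-0.03,-0.008,0],[0,0,6],0],
    [[-0.07,-0.019,0],[0,0,14],0],
    [[-0.11,-0.03,0],[0,0,22],0],
    [[-0.15,-0.041,0],[0,0,30],0],
    [[-0.19,-0.052,0],[0,0,38],0],
  ],
)

```text
time_s: 0.6
ee_pos: [0.4225, 0.4307, 0.256]
ee_rot: [-0.0, 0.532, 0.847, -0.0]
force: [0.9, -0.2, -0.9]
width: 0.0853
grip_force: 0.0
```

```bash
python3 -c "
from h import *
to(.5716,.300,.20,-6.3)"
```

```text
t 0.6 at [0.4225 0.4307 0.256 ] F [ 0.9 -0.2 -0.9] w 0.0853 j [-0.81  0.47 -0.05  1.56  0.02  1.11 -0.41]
d mm [-182.5   77.6   56. ] rot [-3.000e-02  2.000e-02  3.203e+01]
```

apply_moves(
  deltas=[
    [[-0.04,0.017,0.006],[0,0,8],0],
    [[-0.08,0.034,0.016],[0,0,16],0],
    [[-0.12,0.051,0.026],[0,0,24],0],
    [[-0.16,0.068,0.046],[0,0,32],0],
    [[-0.1825,0.0776,0.056],[0,0,32],0],
  ],
)

```text
time_s: 1.1
ee_pos: [0.5735, 0.2981, 0.1983]
ee_rot: [0.001, 0.746, 0.666, -0.001]
force: [-0.7, -0.3, 0.0]
width: 0.0854
grip_force: 0.0
```

```bash
python3 -c "
from h import *
to(.5716,.300,.114,-6.3)
c=camera('top'); save(c,'top1.png')"
```

```text
t 1.1 at [0.5735 0.2981 0.1983] F [-0.7 -0.3  0. ] w 0.0854 j [-0.59  0.59  0.12  1.52 -0.07  1.04 -0.57]
d mm [ 2.  -2.1 84.3] rot [-0.02  0.19 -0.14]
```

View pics/top1.png

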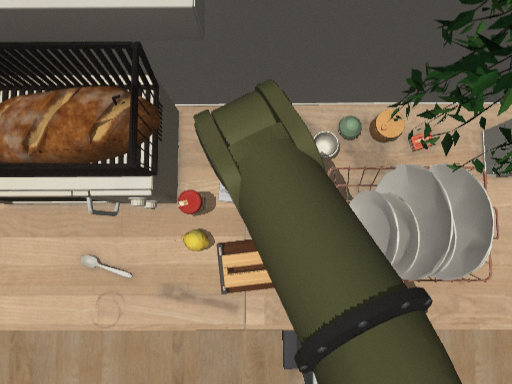

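The arm now covers the stand in the top view at about (255,190); nothing has been disturbed. Next I descend on the board.

apply_moves(
  deltas=[
    [[0.001,-0.001,0.03],[0,0,0],0],
    [[0.002,-0.002,0.055],[0,0,0],0],
    [[0.002,-0.002,0.075],[0,0,0],0],
    [[0.002,-0.002,0.085],[0,0,0],0],
    [[0.002,-0.002,0.085],[0,0,0],0],
  ],
)

```text
time_s: 1.65
ee_pos: [0.5687, 0.3042, 0.1138]
ee_rot: [-0.0, 0.743, 0.67, -0.002]
force: [-0.9, -0.5, 1.3]
width: 0.0854
grip_force: 0.0
```

apply_moves(
  deltas=[
    [[0,0,0],[0,0,0],0.3],
    [[0,0,0],[0,0,0],0.5],
    [[0,0,0],[0,0,0],0.7],
    [[0,0,0],[0,0,0],0.8],
    [[0,0,0],[0,0,0],0.8],
  ],
)

```text
time_s: 2.15
ee_pos: [0.5698, 0.3045, 0.1157]
ee_rot: [0.0, 0.743, 0.669, 0.0]
force: [-0.2, -0.3, 0.0]
width: 0.0172
grip_force: 0.0
```

apply_moves(
  deltas=[
    [[0,0,0],[0,0,0],1],
    [[0,0,0],[0,0,0],1],
    [[0,0,0],[0,0,0],1],
    [[0,0,0],[0,0,0],1],
    [[0,0,0],[0,0,0],1],
  ],
)

```text
time_s: 2.65
ee_pos: [0.57, 0.3045, 0.1157]
ee_rot: [0.0, 0.743, 0.669, 0.0]
force: [0.9, -0.9, 5.8]
width: 0.0111
grip_force: 60.9
```

```bash
python3 -c "
from h import *
to(.5716,.300,.114,-6.3)
c=camera('side'); save(c,'side1.png')
cv2.imwrite('pics/side1c.png',cv2.resize(c['frame'][60:260,110:330],None,fx=2.7,fy=2.7)[:,:,::-1])"
```

```text
t 2.65 at [0.57   0.3045 0.1157] F [ 0.9 -0.9  5.8] w 0.0111 j [-0.59  0.67  0.1   1.62 -0.08  0.86 -0.56]
d mm [-4.3  2.   1.7] rot [ 0.05 -0.03  0.35]
```

View pics/side1c.png

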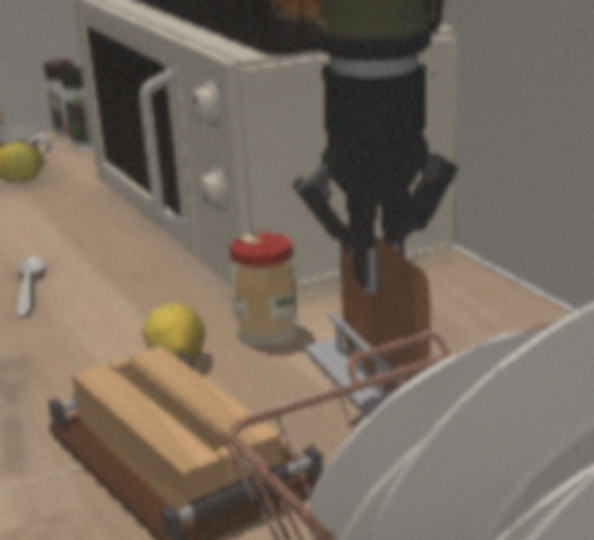

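The board is gripped at a width of 11 mm, close to its 12 mm thickness. The fingers sit near its middle (crop 365,270) and the bystanders haven't moved. Lifting now.

apply_moves(
  deltas=[
    [[0,0,-0.01],[0,0,0],1],
    [[0,0,-0.03],[0,0,0],1],
    [[0,0,-0.055],[0,0,0],1],
    [[0,0,-0.08],[0,0,0],1],
    [[0,0,-0.09],[0,0,0],1],
  ],
)

```text
time_s: 3.2
ee_pos: [0.57, 0.3047, 0.2075]
ee_rot: [0.0, 0.743, 0.67, 0.001]
force: [1.0, 1.0, -2.7]
width: 0.0115
grip_force: 60.2
```

```bash
python3 -c "
from h import *
to(.3836,.2935,.2,6.35)"
```

```text
t 3.2 at [0.57   0.3047 0.2075] F [ 1.   1.  -2.7] w 0.0115 j [-0.6   0.58  0.11  1.52 -0.07  1.05 -0.57]
d mm [ -30.4 -184.2    7.2] rot [  0.09  -0.06 -12.29]
```

apply_moves(
  deltas=[
    [[-0.005,-0.03,0],[0,0,-2],1],
    [[-0.012,-0.07,0],[0,0,-5],1],
    [[-0.018,-0.11,0.002],[0,0,-8],1],
    [[-0.025,-0.15,0.005],[0,0,-11],1],
    [[-0.03,-0.184,0.007],[0,0,-12.3],1],
  ],
)

```text
time_s: 3.7
ee_pos: [0.3805, 0.2929, 0.1975]
ee_rot: [-0.0, 0.666, 0.746, -0.001]
force: [-0.0, 0.2, -2.3]
width: 0.0112
grip_force: 60.3
```

apply_moves(
  deltas=[
    [[0,0,0],[0,0,0],1],
    [[0,0,0],[0,0,0],1],
    [[0,0,0],[0,0,0],1],
  ],
)

```text
time_s: 4.0
ee_pos: [0.3844, 0.2936, 0.1982]
ee_rot: [0.0, 0.667, 0.745, 0.0]
force: [-0.5, 0.4, -1.5]
width: 0.0111
grip_force: 60.3
```

```bash
python3 -c "
from h import *
import pickle
to(.3836,.2935,.18,6.35)
c=camera('side'); pickle.dump(c,open('side2.pkl','wb'))
cv2.imwrite('pics/side2c.png',cv2.resize(c['frame'][100:265,110:280],None,fx=3.6,fy=3.6,interpolation=cv2.INTER_CUBIC)[:,:,::-1])"
```

```text
t 4.0 at [0.3844 0.2936 0.1982] F [-0.5  0.4 -1.5] w 0.0111 j [-0.74  0.35  0.05  1.95 -0.02  0.84 -0.57]
d mm [-0.1 -0.8 18.2] rot [ 0.03  0.01 -0.04]
```

View pics/side2c.png

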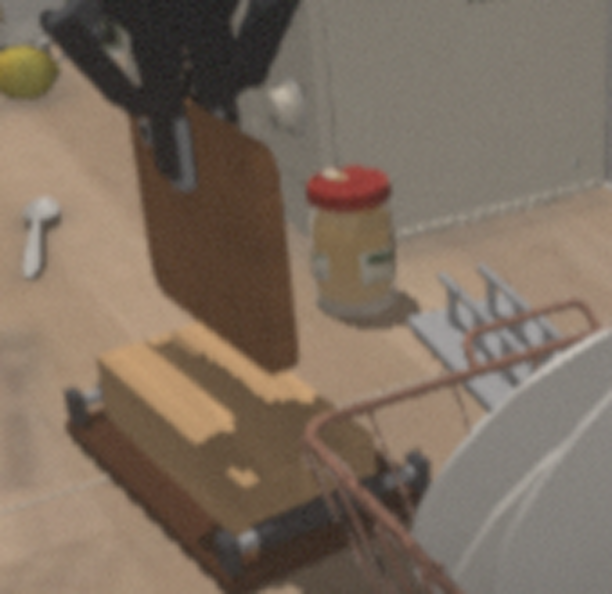

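The board hangs upright, its bottom edge above the slot line (crop 160,285 to 295,365). I'll check its lateral alignment in the side camera by overlaying predictions.

```bash
python3 - <<'E'
from h import *
import pickle
s0=pickle.load(open("side.pkl","rb"));s2=pickle.load(open("side2.pkl","rb"))
a=np.radians(6.35);X=np.array([np.cos(a),np.sin(a),0]);Y=np.array([-np.sin(a),np.cos(a),0])
def draw(c,box,lines,k=4):
    x0,y0,x1,y1=box;im=cv2.resize(c["frame"][y0:y1,x0:x1],None,fx=k,fy=k,interpolation=cv2.INTER_CUBIC)
    for p,q,col in lines:
        P=[tuple(int(round(8*((v+.5-o)*k))) for v,o in zip(proj(c,t),(x0,y0))) for t in(p,q)]
        cv2.line(im,P[0],P[1],col,1,cv2.LINE_AA,3)
    return im
S=np.array([.384,.2895,.052])
l0=[(S+X*d-Y*.076,S+X*d+Y*.076,(0,0,255)) for d in(-.0075,.0075)]
T=np.array([.3844,.2936,.1982-.1077])-Y*.004
l2=[(T+X*d-Y*.056,T+X*d+Y*.056,(255,0,0)) for d in(-.006,.006)]
A=draw(s0,(130,180,230,260),l0);B=draw(s2,(130,150,230,230),l2+l0)
cv2.imwrite("pics/ov.png",np.hstack([A,B])[:,:,::-1])
E
```

```text
(no output)
```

View pics/ov.png

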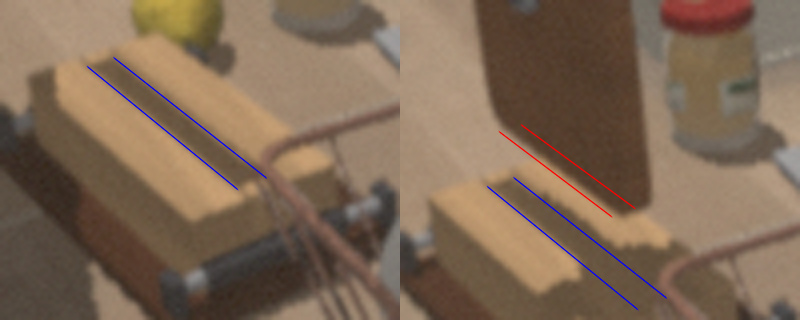

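The left panel shows the slot at (100,65)–(265,180), nearly inside the predicted lines. In the right panel the board's bottom edge lies about 2 px above the prediction. I'll quantify this with profiles along the lines.

```bash
python3 - <<'E'
from h import *
import pickle
s0=pickle.load(open("side.pkl","rb"));s2=pickle.load(open("side2.pkl","rb"));t0=pickle.load(open("top.pkl","rb"))
a=np.radians(6.35);X=np.array([np.cos(a),np.sin(a),0]);Y=np.array([-np.sin(a),np.cos(a),0])
def prof(c,S,ys,ds,ax=X):
    g=c["frame"][:,:,0].astype(np.float32);r=[]
    for d in ds:
        uv=np.array([proj(c,S+ax*d+Y*y) for y in ys],np.float32)
        r.append(int(cv2.remap(g,uv[:,:1],uv[:,1:],cv2.INTER_LINEAR).mean()))
    return r
S=np.array([.384,.2895,.052]);ds=np.arange(-.016,.0161,.001)
print("d",(ds*1000).round().astype(int).tolist())
print("side",prof(s0,S,np.linspace(-.03,.055,40),ds));print("top ",prof(t0,S,np.linspace(-.06,.06,40),ds))
T=np.array([.3844,.2936,.1982-.1077])-Y*.004
print("board",prof(s2,T,np.linspace(-.045,.045,40),ds))
print("board z.+40 near end, along Y:",prof(s2,T+X*-.006+np.array([0,0,.05]),[0],np.arange(-.09,-.05,.002),Y))
print("far end:",prof(s2,T+X*-.006+np.array([0,0,.05]),[0],np.arange(.05,.09,.002),Y))
E
```

```text
d [-16, -15, -14, -13, -12, -11, -10, -9, -8, -7, -6, -5, -4, -3, -2, -1, 0, 1, 2, 3, 4, 5, 6, 7, 8, 9, 10, 11, 12, 13, 14, 15, 16]
side [183, 184, 185, 186, 186, 184, 180, 171, 160, 146, 132, 121, 114, 109, 107, 105, 105, 104, 104, 105, 108, 114, 121, 129, 136, 143, 149, 156, 163, 169, 174, 177, 179]
top  [192, 193, 194, 193, 190, 185, 177, 161, 142, 118, 90, 66, 57, 58, 63, 68, 73, 76, 76, 76, 76, 81, 95, 117, 140, 160, 175, 181, 183, 183, 183, 183, 184]
board [173, 178, 181, 183, 185, 186, 187, 187, 186, 182, 176, 166, 152, 136, 119, 104, 95, 89, 86, 84, 84, 84, 84, 84, 84, 84, 84, 84, 84, 84, 84, 85, 85]
board z.+40 near end, along Y: [90, 88, 90, 91, 89, 89, 88, 88, 88, 87, 86, 86, 86, 87, 85, 85, 84, 84, 84, 85]
far end: [86, 87, 88, 92, 97, 104, 115, 127, 137, 147, 152, 157, 158, 159, 160, 161, 162, 162, 162, 162]
```

Both cameras put the board about 2 mm further +x than the robot frame does, so I'll aim the TCP at x≈0.382.

apply_moves(
  deltas=[
    [[0,-0.0024,0.01],[0,0,0],1],
    [[0,-0.0024,0.022],[0,0,0],1],
    [[0,-0.0024,0.031],[0,0,0],1],
    [[0,-0.0024,0.033],[0,0,0],1],
    [[0,-0.0024,0.033],[0,0,0],1],
  ],
)

```text
time_s: 4.55
ee_pos: [0.3812, 0.2932, 0.1647]
ee_rot: [-0.0, 0.667, 0.745, -0.001]
force: [0.6, 0.5, -1.8]
width: 0.0116
grip_force: 60.1
```

apply_moves(
  deltas=[
    [[0,0,0.002],[0,0,0],1],
    [[0,0,0.004],[0,0,0],1],
    [[0,0,0.006],[0,0,0],1],
    [[0,0,0.008],[0,0,0],1],
    [[0,0,0.008],[0,0,0],1],
  ],
)

```text
time_s: 5.05
ee_pos: [0.381, 0.2933, 0.1571]
ee_rot: [-0.0, 0.667, 0.745, -0.0]
force: [0.8, 0.4, -2.3]
width: 0.0112
grip_force: 60.1
```

apply_moves(
  deltas=[
    [[0,0,0.002],[0,0,0],1],
    [[0,0,0.004],[0,0,0],1],
    [[0,0,0.006],[0,0,0],1],
    [[0,0,0.006],[0,0,0],1],
  ],
)

```text
time_s: 5.45
ee_pos: [0.3811, 0.2933, 0.151]
ee_rot: [-0.0, 0.667, 0.745, -0.0]
force: [-0.6, 0.4, -2.4]
width: 0.0113
grip_force: 60.2
```

apply_moves(
  deltas=[
    [[0,0,0.005],[0,0,0],1],
    [[0,0,0.01],[0,0,0],1],
    [[0,0,0.015],[0,0,0],1],
    [[0,0,0.02],[0,0,0],1],
    [[0,0,0.02],[0,0,0],1],
  ],
)

```text
time_s: 5.95
ee_pos: [0.3811, 0.2932, 0.1305]
ee_rot: [0.0, 0.667, 0.745, -0.0]
force: [0.4, 0.4, -2.8]
width: 0.011
grip_force: 60.3
```

apply_moves(
  deltas=[
    [[0,0,0.003],[0,0,0],1],
    [[0,0,0.005],[0,0,0],1],
    [[0,0,0.007],[0,0,0],1],
    [[0,0,0.008],[0,0,0],1],
    [[0,0,0.008],[0,0,0],1],
  ],
)

```text
time_s: 6.45
ee_pos: [0.3811, 0.2934, 0.1232]
ee_rot: [0.0, 0.667, 0.745, -0.0]
force: [0.9, 0.4, -2.9]
width: 0.0113
grip_force: 60.3
```

Entry is free of side force. I continue until it touches bottom.

apply_moves(
  deltas=[
    [[0,0,0.001],[0,0,0],1],
    [[0,0,0.002],[0,0,0],1],
    [[0,0,0.003],[0,0,0],1],
    [[0,0,0.004],[0,0,0],1],
    [[0,0,0.004],[0,0,0],1],
  ],
)

```text
time_s: 6.95
ee_pos: [0.3813, 0.2934, 0.1196]
ee_rot: [0.0, 0.667, 0.745, 0.0]
force: [-0.7, -0.7, 2.9]
width: 0.0113
grip_force: 61.0
```

Contact came at TCP z = 0.1196, against the 0.1197 expected for a seated board. Releasing.

apply_moves(
  deltas=[
    [[0,0,0],[0,0,0],0.8],
    [[0,0,0],[0,0,0],0.6],
    [[0,0,0],[0,0,0],0.4],
    [[0,0,0],[0,0,0],0.4],
    [[0,0,0],[0,0,0],0.4],
  ],
)

```text
time_s: 7.45
ee_pos: [0.3811, 0.2934, 0.1192]
ee_rot: [-0.0, 0.667, 0.745, -0.0]
force: [0.9, -0.1, -0.1]
width: 0.0512
grip_force: 0.0
```

apply_moves(
  deltas=[
    [[0,0,-0.01],[0,0,0],0.4],
    [[0,0,-0.04],[0,0,0],0.4],
    [[0,0,-0.08],[0,0,0],0.4],
    [[0,0,-0.12],[0,0,0],0.4],
    [[0,0,-0.12],[0,0,0],0.4],
  ],
)

```text
time_s: 7.95
ee_pos: [0.3832, 0.2948, 0.2448]
ee_rot: [0.001, 0.667, 0.745, 0.005]
force: [-0.1, -0.2, -0.4]
width: 0.0511
grip_force: 0.0
```

```bash
python3 -c "
from h import *
to(.38,.29,.24,6.35)
c=camera('side')
cv2.imwrite('pics/side3c.png',cv2.resize(c['frame'][100:265,110:280],None,fx=3.6,fy=3.6,interpolation=cv2.INTER_CUBIC)[:,:,::-1])"
```

```text
t 7.95 at [0.3832 0.2948 0.2448] F [-0.1 -0.2 -0.4] w 0.0511 j [-0.75  0.29  0.05  1.89 -0.02  0.95 -0.57]
d mm [-4.5 -3.7  4.8] rot [ 0.45 -0.31 -0.02]
```

View pics/side3c.png

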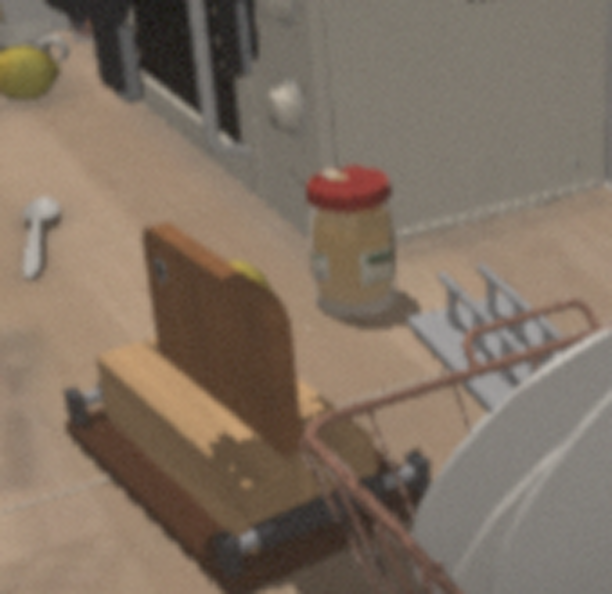

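The board stands upright and seated in the slot (crop 150–300, 230–450). The gripper is clear above it, and the jar and lemon are where they were.

```bash
python3 -c "
from cell import *
print(hand_in())"
```

```text
the job is handed in; nothing more can be done
None
```

The board stands upright in the slot, touching bottom at the expected seated height; I let go, the gripper is clear and the job is handed in at about 8 s (`hand_in()` returned no verdict).

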